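# Find the drive stem that fits the food processor

### The job

Two drive stems that look alike came out of the drawer. Only one belongs to this food processor: the other has a spacer plug inside its socket, for an older machine, and stands proud on this drive spindle. Try them on the spindle. Leave the one that goes fully home, its foot down on the base, standing there on the spindle, and put the other one in the wicker basket; leave the things standing behind where they are.

Things in the scene. Friction and masses are not known exactly. Their poses are not given: they have to be found in the camera images.
- stem_a_centre (a point): drive stem of off-white plastic, 100 mm tall, outside the same as the other. This point: on its axis, half-way up (50 mm above its underside). Round foot, diameter 48, 8 high; barrel, diameter 36, up to 54; cone to 61; then a flat grip up to 100: 26 mm wide along the stem's x, 16 thick along its y (pinch it across y). z up the axis
- stem_b_centre (a point): drive stem of off-white plastic, 100 mm tall, outside the same as the other. This point: on its axis, half-way up (50 mm above its underside). Round foot, diameter 48, 8 high; barrel, diameter 36, up to 54; cone to 61; then a flat grip up to 100: 26 mm wide along the stem's x, 16 thick along its y (pinch it across y). z up the axis
- stem_a: same stem; origin at the centre of its underside. Its socket, a slot 23 mm along x by 13 mm along y, runs up into it from below. In one of the two stems (which one changes, and cannot be seen) it is 49 mm deep; in the other a spacer plug inside leaves only 21 mm. Each weighs about 90 g
- stem_b: same stem; origin at the centre of its underside. Its socket, a slot 23 mm along x by 13 mm along y, runs up into it from below. In one of the two stems (which one changes, and cannot be seen) it is 49 mm deep; in the other a spacer plug inside leaves only 21 mm. Each weighs about 90 g
- processor_base: motor base of a food processor, white, 150 x 166 mm and 83 high, stands firmly, with a dark speed dial on its front; origin at the centre of its underside, front towards its -x
- spindle_foot (a point): centre of the round grey hub face on top of the base, 83 mm above the worktop, where the foot of the fitting stem comes to rest. The flat-sided steel spindle stands here: 20 mm along its x, 10 along its y, 44 high, the last 8 mm tapering to 13 x 4.4. Three lugs, up to 86 mm above the worktop, stand 53 mm from it
- spindle_top (a point): centre of the spindle's tip, 44 mm above spindle_foot. A stem goes on with its x along the spindle's x, either way round (8 degrees and 1.5 mm of play each way). The one with the deep socket comes down until its foot rests on the hub face, the other stops 23 mm higher; both stops are hard
- wicker_basket: brown woven basket, loose, 192 mm along its x by 240 mm along its y; inside 162 x 210 mm; floor 7 mm thick; long sides 68 mm high, ends dip to 40 mm; origin at the centre of its underside
- mug_blue: striped mug, 90 mm tall, a bystander behind the work; origin at its underside
- tumbler: clear glass, diameter 79, 90 mm tall, a bystander behind the work; origin at its underside
- garlic: garlic bulb, 60 mm, a bystander behind the work; origin at its underside
- jam_jar: jar of red jam, diameter 65, 83 mm tall, a bystander behind the work; origin at its underside
Things that resemble listed ones, but are neither listed nor needed, are in the scene too. Leave any orange look-alike of the stem_a alone.

How it is judged:
By the outcome, as a careful person would: the job done as asked, in the order asked, and still so for the second after the job is handed in, with the robot touching nothing.
It also fails if it takes over 61 s, if anything falls off the work surface, if the arm or the gripper's body presses on something with over 40 N, if the wrist force passes 120 N, or if a joint passes its speed limit or range.

### The arm

A 6-joint arm with a two-finger parallel gripper is mounted at the origin on a cart in front of the work surface, level with it; the furniture and walls round the work are solid. World frame = base frame: x ahead of the robot, y to its left, z up, the work surface at z = 0. Lengths are in m, angles in rad, forces in N, time in s.
With the tool pointing down it reaches from about 0.225 to 0.875 m from the base axis. Payload 3.4 kg.
Tool frame: the origin (TCP) lies at the very end of the fingers, on their centre line; the grasp point (between the pads) lies 19 mm behind it; z points along the fingers, y is the line along which they close (so a half turn about z gives the same grasp; the last joint's range is limited). The gripper opens to 85 mm and grips with 20 to 120 N. Pads are 22 mm wide; open, the fingers measure 114 mm over their backs; the gripper's body (76 mm by 85 mm) begins 54 mm behind the grasp point. The pads swing forward as they close: fully open they stand 13 mm farther back than shut.
Start: joints at [-1.397, 0.276, 1.505, -0, 1.361, -0.121], TCP at [0.167, -0.55, 0.231] pointing down, gripper open.
Joint ranges: [-2.89, 2.89], [-0.75, 2.08], [0.22, 2.7], [-1.18, 4.32], [0.11, 2.71], [-2.7, 2.7]. Speed limits (rad/s): [2.57, 2.57, 3.14, 3.14, 3.14, 3.14].

### API

Orientations are given as a unit quaternion [w, x, y, z].
In Python, from rig import readout, vision, manip gives the robot as it stands.
- The arm moves only by the shell command python3 -m handwheel 'ROWS' [FORCE]. ROWS is JSON, a list of rows, each a list of 3 entries, a list of its own where there are three numbers: the shift along the tool's x, y, z in mm, then the turn, a rotation vector about the tool's x, y, z in units of 6 degrees (1.0 is 6 degrees), then the closure, from -1 (fully open) to 1 (shut), so that 0 is half open. A call has 1 to 20 rows; each row shifts and turns the commanded pose from where the row before left it, along the tool's axes as they then stand; what a row does not reach is not made up. A row lasts 1/8 s, in which the tool goes at most 62.5 mm and 10.7 degrees, less where a joint would pass 70% of its speed; a pose out of reach is approached as far as the arm can. A call is refused whole if a number of a shift passes 62.5 or a number of a turn 1, either way. A call with a gripper value outside its range is refused whole. The fingers move at their own pace and stop on an object; FORCE is the grip in N (left out, the last holds). Time passes only in rows, so rows that do not move let the fingers close. It gives the time, the measured TCP pose, the force, the opening and the grip force at its end, in the units of the state.
- readout.get_state(): the state, without advancing time (a new reading comes with each control period).
- vision.get_image(name): name is "side" or "top"; returns the picture (420x560x3 uint8, blue, green, red); there is no depth.
- vision.camera_params(name): a dict with "intrinsics" (3x3 intrinsics, pixels), "rvec" (rotation vector, rad) and "tvec" (3), from world to camera coordinates, as OpenCV has them. Camera axes: x right, y down, z forward; pixel columns grow to the right and rows downward; lengths in m; the calibration is good to about 2 mm. A picture is of the moment at which its call begins. camera_params takes no time and is no camera call.
- manip.sign_off(): hands the job in; it is judged then, once.
The state is a dict: "clock": time; "qpos": joint angles; "qd": joint speeds; "effort": joint torques, N m; "position": TCP position; "ee_rot": TCP orientation; "contact_force": force on the tool from outside, world axes, zero at the start; "moment": the same for the moment, N m; "width": finger opening in m; "gripper_force": force on a finger pad.
Only numpy, scipy, OpenCV 4.12 (cv2) and the standard library are available. Lean on these libraries where they do the work, as an engineer would, in place of code of your own. Each camera call takes 0.05 s, during which the arm holds its last target. There are 200 camera calls.

## Working session

There is one attempt and no reset: what is moved stays moved. The work goes in short steps, Python scripts to look and compute and a shell command to move; the robot and the scene stay as the last step left them, time stands still between calls to the robot, and variables do not carry over. Pictures are saved under pics/ and viewed, at most 10 in all, crops included, and the job is handed in when it is done.

```bash
mkdir -p pics; ls
python3 - <<'E'
from rig import readout, vision
import cv2,numpy as np
for n in("side","top"):
    cv2.imwrite(f"pics/{n}0.png",vision.get_image(n)); p=vision.camera_params(n)
    R=cv2.Rodrigues(np.array(p["rvec"]))[0]; print(n,p["intrinsics"],(-R.T@np.array(p["tvec"]).ravel()).round(3),R.round(2).tolist())
s=readout.get_state();print(s)
E
```

```text
pics
side [[397.50990635   0.         274.09432343]
 [  0.         397.50990635 214.42663156]
 [  0.           0.           1.        ]] [ 0.525 -0.66   0.632] [[1.0, -0.09, -0.02], [-0.07, -0.61, -0.79], [0.06, 0.78, -0.62]]
top [[445.52156874   0.         285.70603884]
 [  0.         445.52156874 203.36683227]
 [  0.           0.           1.        ]] [0.545 0.022 1.062] [[-0.01, -1.0, -0.03], [-1.0, 0.01, -0.02], [0.02, 0.03, -1.0]]
{'clock': 0.1, 'qpos': array([-1.39701168e+00,  2.76539630e-01,  1.50599502e+00, -2.60193537e-05,
        1.36068832e+00, -1.20981705e-01]), 'qd': array([ 0.00154383, -0.00069454, -0.00264935, -0.00023096,  0.00084654,
       -0.0011353 ]), 'effort': array([ 1.39145213e-03, -4.17698550e+01, -2.46405029e+01, -1.55825528e-04,
        5.77663610e-03, -2.35347997e-06]), 'position': array([ 0.16696261, -0.54974455,  0.2305263 ]), 'ee_rot': array([-8.14537488e-04,  9.89158016e-01,  1.46852830e-01, -3.42357789e-05]), 'contact_force': array([ 0.1690018 , -1.49066053,  0.41871498]), 'moment': array([ 0.07122423, -0.00986601,  0.01259813]), 'gripper_force': 0.0, 'width': 0.08568694346469019}
```

View pics/side0.png

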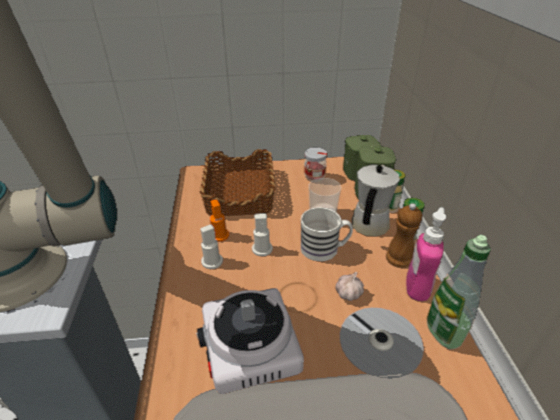

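View pics/top0.png

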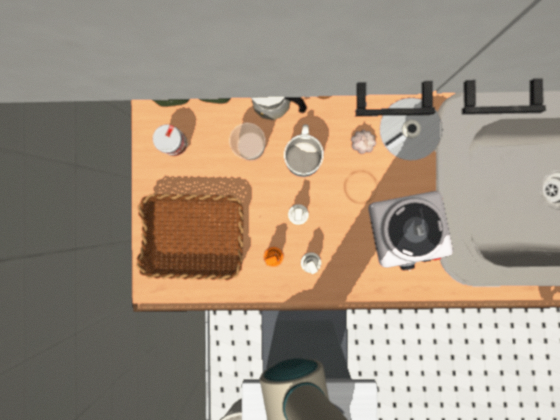

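The side view shows white stems at about (211,246) and (262,236), the orange look-alike at (218,220), the base at (250,335) and the basket at (238,185). In the top view the stems are at (311,263) and (298,215), the orange one at (273,257), the base at (411,230) and the basket at (192,237). I choose the two white stems. Now I'll check them in an enlarged crop.

Run:
```python
import cv2,numpy as np
s=cv2.imread("pics/side0.png");t=cv2.imread("pics/top0.png")
def c(i,x,y,w,h,k): return cv2.resize(i[y:y+h,x:x+w],None,fx=k,fy=k,interpolation=cv2.INTER_CUBIC)
cv2.imwrite("pics/c1.png",np.vstack([np.hstack([c(s,190,200,100,75,4),c(t,255,200,100,75,4)]),np.hstack([c(s,190,280,133,100,3)[:300,:399],np.zeros((300,2,3),np.uint8),c(t,360,180,133,100,3)[:300,:399]])]))
```

```text
(no output)
```

View pics/c1.png

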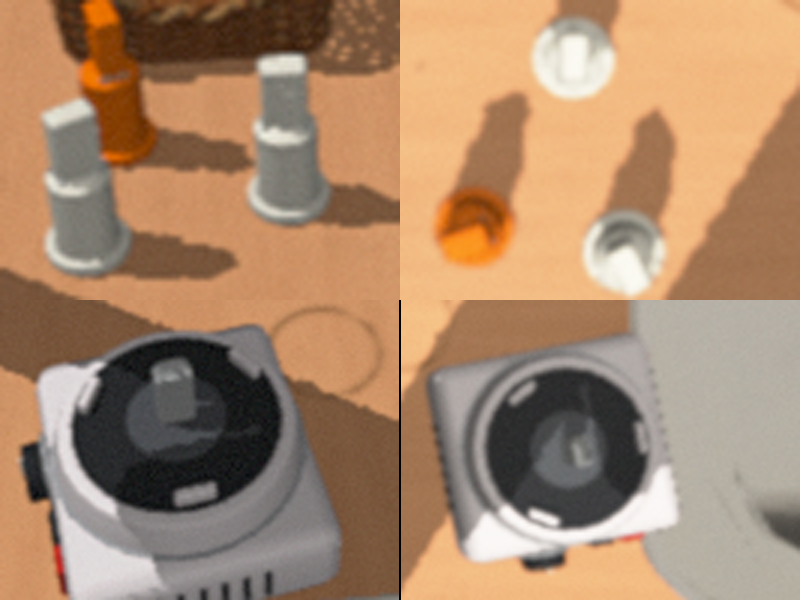

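```bash
cat > h.py <<'E'
import cv2,numpy as np
from rig import vision
from scipy.optimize import minimize,least_squares
P={n:vision.camera_params(n) for n in("side","top")}
def proj(n,X):
    p=P[n];return cv2.projectPoints(np.asarray(X,float).reshape(-1,1,3),np.array(p["rvec"]),np.array(p["tvec"]),np.array(p["intrinsics"]),None)[0].reshape(-1,2)
def tri(s,t):
    M=[]
    for n in("side","top"):
        p=P[n];M.append(np.array(p["intrinsics"])@np.c_[cv2.Rodrigues(np.array(p["rvec"]))[0],np.array(p["tvec"]).ravel()])
    X=cv2.triangulatePoints(M[0],M[1],np.array(s,float).reshape(2,1),np.array(t,float).reshape(2,1));X=(X[:3]/X[3]).ravel()
    return X,np.abs(proj("side",X)-s).max()
a=np.linspace(0,2*np.pi,24,endpoint=False)
ring=lambda r,z:np.c_[r*np.cos(a),r*np.sin(a),z+0*a]
rect=lambda z:np.array([[i*.013,j*.008,z] for i in(1,-1) for j in(1,-1)])
PARTS=[np.r_[ring(.024,0),ring(.024,.008)],np.r_[ring(.018,.008),ring(.018,.054)],np.r_[ring(.018,.054),rect(.061)],np.r_[rect(.061),rect(.1)]]
def place(q,X):
    c,s=np.cos(q[3]),np.sin(q[3]);return X@np.array([[c,s,0],[-s,c,0],[0,0,1]])+q[:3]
K=4
def mask(n,q,o,w,h):
    m=np.zeros((h*K,w*K),np.uint8)
    for X in PARTS:
        u=(proj(n,place(q,X))-o+.5)*K
        cv2.fillConvexPoly(m,cv2.convexHull(np.round(u*16).astype(np.int32)),255,shift=4)
    return cv2.resize(m,(w,h),interpolation=cv2.INTER_AREA)/255.
def white(img):
    # fraction of white from saturation
    f=img.astype(float);sat=1-f.min(2)/f.max(2).clip(1);return np.clip((.40-sat)/.25,0,1)
def fit(imgs,q0,boxes):
    W={n:white(imgs[n][y:y+h,x:x+w]) for n,(x,y,w,h) in boxes.items()}
    def cost(v):
        q=np.array(v)*[.001,.001,.001,.05]
        return sum(((mask(n,q,(b[0],b[1]),b[2],b[3])-W[n])**2).sum() for n,b in boxes.items())
    best=min((minimize(cost,np.array([*q0[:3],y])/[.001,.001,.001,.05],method="Nelder-Mead",options=dict(initial_simplex=np.array([*q0[:3],y])/[.001,.001,.001,.05]+np.r_[np.zeros((1,4)),4*np.eye(4)],maxiter=250)) for y in q0[3]),key=lambda r:r.fun)
    return best.x*[.001,.001,.001,.05],best.fun
def overlay(img,n,q):
    for X in PARTS:cv2.polylines(img,[np.round(cv2.convexHull(proj(n,place(q,X)).astype(np.float32))).astype(int)],True,(0,0,255))
E
python3 - <<'E'
from h import *
I={"side":cv2.imread("pics/side0.png"),"top":cv2.imread("pics/top0.png")}
S=lambda u,v:(190+u/3,280+v/3-100); T=lambda u,v:(360+(u-401)/3,180+(v-300)/3)
L=[]
for nm,s,t in[("lugA",(195,493),(641,437)),("lugB",(243,360),(522,393)),("lugC",(90,393),(543,517)),("hub",(177,418),(570,449)),("tip",(172,368),(580,453))]:
    X,e=tri(S(*s),T(*t));L.append(X);print(nm,X.round(4),round(e,1))
A=np.array(L[:3]);f=least_squares(lambda v:np.hypot(*(A[:,:2]-v[:2]).T)-v[2],[.5,-.25,.05]);print("circle",f.x)
yaws=[0,.5,1,1.5,2,2.5]
for nm,s,t,bs,bt in[("far",(262,236),(298,215),(248,206,35,53),(282,198,32,34)),("near",(211,246),(311,263),(198,222,32,50),(297,248,30,30))]:
    X,e=tri(s,t); q,c=fit(I,[X[0],X[1],0,yaws],{"side":bs,"top":bt});print(nm,q.round(4),np.degrees(q[3]),c)
for n,(u,v) in [("side",(238,185))]:pass
# basket corners at rim, top view, z ~.068
p=P["top"];R=cv2.Rodrigues(np.array(p["rvec"]))[0];C=-R.T@np.array(p["tvec"]).ravel()
for u in[(150,202),(240,200),(146,270),(240,272)]:
    d=R.T@np.linalg.inv(np.array(p["intrinsics"]))@[*u,1];print((C+d*(.06-C[2])/d[2]).round(3))
E
```

```text
lugA [ 0.5173 -0.2881  0.0797] 1.0
lugB [ 0.5504 -0.2024  0.0809] 0.8
lugC [ 0.4603 -0.2161  0.0797] 1.2
hub [ 0.5094 -0.2372  0.0776] 1.2
tip [ 0.5085 -0.2337  0.117 ] 1.5
circle [ 0.5093701  -0.2358081   0.05285686]
far [ 0.5466  0.0221 -0.0037 -0.0155] -0.890235931435904 25.643636095572646
near [ 0.4316 -0.0058 -0.0049  0.1985] 11.375157164304541 25.919133960752337
[0.577 0.357 0.06 ]
[0.579 0.152 0.06 ]
[0.424 0.367 0.06 ]
[0.417 0.154 0.06 ]
```

Run:
```python
from h import *
I={"side":cv2.imread("pics/side0.png"),"top":cv2.imread("pics/top0.png")}
for y in np.arange(-10,60,5):pass
yaws=[.3,.5,.7]
boxes={"side":(198,222,32,50),"top":(297,248,30,30)}
W={n:white(I[n][y:y+h,x:x+w]) for n,(x,y,w,h) in boxes.items()}
for y in range(-20,60,8):
    f=lambda v:sum(((mask(n,np.r_[np.array(v)*.001,np.radians(y)],b[:2],*b[2:])-W[n])**2).sum() for n,b in boxes.items())
    r=minimize(f,[431.6,-5.8,-4.9],method="Nelder-Mead",options=dict(initial_simplex=np.array([431.6,-5.8,-4.9])+np.r_[np.zeros((1,3)),3*np.eye(3)],maxiter=100));print(y,r.x.round(1),round(r.fun,1))
def draw(n,o,w,h,k,shapes):
    im=cv2.resize(I[n][o[1]:o[1]+h,o[0]:o[0]+w],None,fx=k,fy=k,interpolation=cv2.INTER_CUBIC)
    for X in shapes:
        u=((proj(n,X)-o+.5)*k).round().astype(int);cv2.polylines(im,[u],True,(0,0,255))
    return im[:298,:398]
R=np.array([[1,1],[-1,1],[-1,-1],[1,-1]])
st=lambda q:[place(q,np.c_[R*[.013,.008],z*np.ones(4)]) for z in(.1,.061)]+[place(q,ring(.024,0))]
nq=[.4316,-.0058,-.0049,.44];fq=[.5466,.0221,-.0037,-.0155]
b=[.5094,-.2365,.079,.19]
sp=[place(b,np.c_[R*[x,y],z*np.ones(4)]) for x,y,z in((.01,.005,0),(.01,.005,.036),(.0065,.0022,.044))]+[place(b,ring(.053,.003))]
o=[draw("side",(190,200),100,75,4,st(nq)+st(fq)),draw("top",(255,200),100,75,4,st(nq)+st(fq)),draw("side",(215,288),80,60,5,sp),draw("top",(375,195),80,60,5,sp)]
cv2.imwrite("pics/c2.png",np.vstack([np.hstack(o[:2]),np.hstack(o[2:])]))
```

```text
-20 [431.5  -6.3  -3.8] 47.2
-12 [431.6  -6.4  -4.1] 41.9
-4 [431.6  -6.1  -4.4] 33.1
4 [431.6  -5.8  -4.9] 28.0
12 [431.8  -6.1  -4.8] 25.8
20 [431.7  -6.1  -4.9] 29.9
28 [431.5  -5.9  -4.7] 33.9
36 [431.4  -5.8  -5. ] 39.3
44 [431.5  -6.2  -4.6] 40.6
52 [431.5  -5.8  -4.6] 39.6
```

View pics/c2.png

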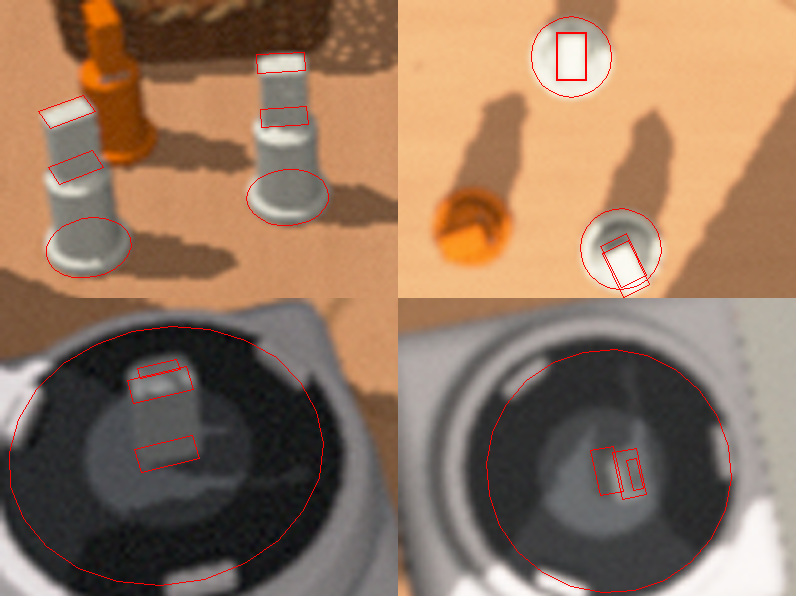

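The near stem at (0.432, -0.006) has yaw of about 23°. The far one at (0.547, 0.022) has about 0°. The spindle is at about (0.509, -0.235) with yaw of about 11°. I'll start with the near stem.

```bash
cat > go.py <<'E'
# usage: go.py x y z angle_deg  -> required tool shift (mm) and turn units
import sys,numpy as np
from rig import readout
from scipy.spatial.transform import Rotation as Ro
s=readout.get_state();q=s["ee_rot"];R=Ro.from_quat([*q[1:],q[0]])
x,y,z,a=map(float,sys.argv[1:5]);a=np.radians(a)
T=Ro.from_matrix(np.array([[np.cos(a),np.sin(a),0],[np.sin(a),-np.cos(a),0],[0,0,-1]]))
print("t",round(s["clock"],2),"pos",s["position"].round(4),"F",s["contact_force"].round(1),"w",round(s["width"],4),"shift",(R.inv().apply(np.array([x,y,z])-s["position"])*1e3).round(1),"turn",(np.degrees((R.inv()*T).as_rotvec())/6).round(2))
E
python3 -m handwheel '[[[34.3,-37,5],[0,0,0],0],[[34.3,-37,5],[0,0,0],0],[[34.3,-37,5],[0,0,0],0],[[34.3,-37,5],[0,0,0],0],[[34.3,-37,5],[0,0,0],0],[[34.3,-37,5],[0,0,0],0],[[34.3,-37,5],[0,0,0],0],[[34.3,-37,5],[0,0,0],0],[[34.3,-37,5],[0,0,0],0],[[34.3,-37,5],[0,0,0],0],[[34.3,-37,5],[0,0,0],0],[[34.3,-37,5],[0,0,-1],0],[[0,0,0],[0,0,0],0]]' 30
python3 go.py .4316 -.006 .068 23
```

```text
clock: 1.72
position: [0.4324, -0.003, 0.1707]
ee_rot: [-0.001, 0.98, 0.201, -0.0]
contact_force: [0.0, -0.1, 0.4]
width: 0.0425
gripper_force: 0.0
t 1.73 pos [ 0.4324 -0.003   0.1707] F [ 0.  -0.1  0.4] w 0.0425 shift [ -1.9   2.5 102.7] turn [-0.01  0.    0.03]
```

```bash
python3 -m handwheel '[[[-2,2.5,10],[0,0,0],0],[[0,0,30],[0,0,0],0],[[0,0,30],[0,0,0],0],[[0,0,20],[0,0,0],0],[[0,0,13],[0,0,0],0],[[0,0,0],[0,0,0],0]]'
python3 - <<'E'
from h import *
a=vision.get_image("side")[190:290,160:260];b=vision.get_image("top")[215:315,260:360]
cv2.imwrite("pics/g1.png",cv2.resize(np.hstack([a,b]),None,fx=4,fy=4,interpolation=cv2.INTER_CUBIC))
E
```

```text
clock: 2.48
position: [0.43, -0.0097, 0.0675]
ee_rot: [-0.0, 0.98, 0.198, -0.001]
contact_force: [0.4, -0.2, -0.4]
width: 0.0429
gripper_force: 0.0
```

View pics/g1.png

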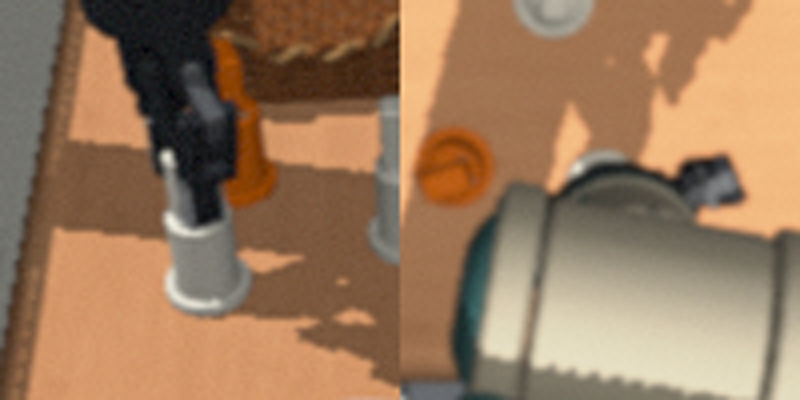

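The fingers straddle the near stem's grip (side crop, grip at (175,180), near finger at (210,200)), so I'll close.

```bash
python3 -m handwheel '[[[0,0,0],[0,0,0],1],[[0,0,0],[0,0,0],1],[[0,0,0],[0,0,0],1],[[0,0,0],[0,0,0],1],[[0,0,0],[0,0,0],1],[[0,0,0],[0,0,0],1]]' 45
python3 go.py .5094 -.2355 .22 11
```

```text
clock: 3.32
position: [0.4316, -0.009, 0.0691]
ee_rot: [0.0, 0.98, 0.199, 0.001]
contact_force: [-1.4, -0.7, 5.7]
width: 0.0152
gripper_force: 44.6
t 3.33 pos [ 0.4316 -0.009   0.0691] F [-1.4 -0.7  5.7] w 0.0152 shift [ -16.3  239.1 -150.7] turn [ 0.01 -0.01  1.99]
```

```bash
python3 -m handwheel '[[[0,0,-15],[0,0,0],1],[[0,0,-35],[0,0,0],1],[[0,0,-45],[0,0,0],1],[[0,20,-40],[0,0,0],1],[[-3.3,40,-16],[0,0,0],1],[[-3.3,45,0],[0,0,0],1],[[-3.3,45,0],[0,0,0],1],[[-3.3,45,0],[0,0,0],1],[[-3,34,0],[0,0,0],1],[[0,10,0],[0,0,1],1],[[0,0,0],[0,0,1],1],[[0,0,0],[0,0,0],1],[[0,0,0],[0,0,0],1]]'
python3 go.py .5094 -.2355 .22 11
python3 - <<'E'
from h import *
a=vision.get_image("side");b=vision.get_image("top");cv2.imwrite("pics/s2.png",a);cv2.imwrite("pics/t2.png",b)
cv2.imwrite("pics/g2.png",np.hstack([cv2.resize(a[240:370,200:300],(400,520),interpolation=cv2.INTER_CUBIC),cv2.resize(b[160:290,350:450],(400,520),interpolation=cv2.INTER_CUBIC)]))
E
```

```text
clock: 4.95
position: [0.5089, -0.235, 0.2191]
ee_rot: [-0.0, 0.995, 0.096, -0.0]
contact_force: [-0.4, 0.6, -1.3]
width: 0.0153
gripper_force: 44.2
t 4.95 pos [ 0.5089 -0.235   0.2191] F [-0.4  0.6 -1.3] w 0.0153 shift [ 0.4  0.6 -0.9] turn [-0.  0. -0.]
```

View pics/g2.png

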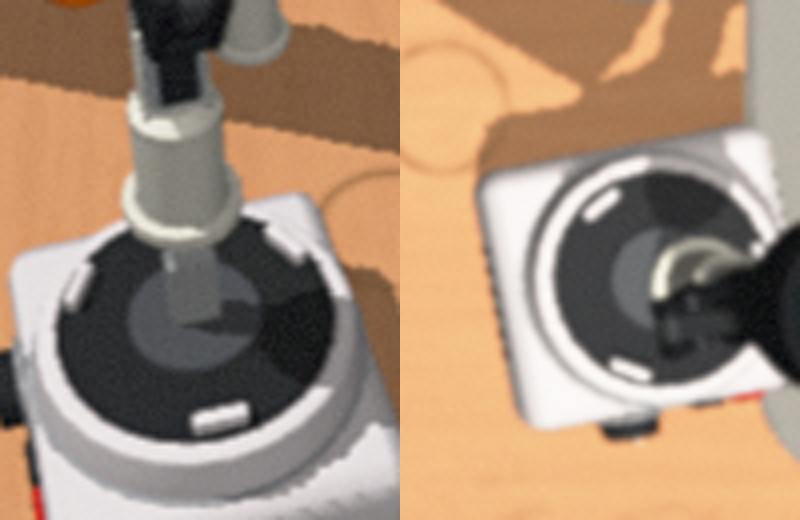

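Run:
```python
from h import *
f=[.5089,-.235,.2191-.0645+.0]
b={}
for n,o in(("side",(245.5,290)),("top",(424.25,231))):
    p=proj(n,f)[0];b[n]=np.array(o)-p;print(n,"foot proj",p.round(1),"obs",o,"bias",b[n].round(1))
for nm,s,t in[("hub",(248.75,318.75),(416.3,229.7)),("lugA",(255,343.5),(440,225.7)),("lugB",(271.2,300.5),(400.3,211)),("lugC",(219.5,311.7),(407.3,252.3))]:
    X,e=tri(np.array(s)-b["side"],np.array(t)-b["top"]);print(nm,X.round(4),round(e,1))
```

```text
side foot proj [244.6 287.8] obs (245.5, 290) bias [0.9 2.2]
top foot proj [425.4 230.5] obs (424.25, 231) bias [-1.2  0.5]
hub [ 0.5095 -0.2375  0.0855] 0.3
lugA [ 0.5176 -0.288   0.0877] 0.2
lugB [ 0.5505 -0.2035  0.0867] 0.1
lugC [ 0.4605 -0.2172  0.085 ] 0.1
```

```bash
python3 -m handwheel '[[[0,2,8],[0,0,0],1],[[0,0,10],[0,0,0],1],[[0,0,8],[0,0,0],1],[[0,0,8],[0,0,0],1],[[0,0,5],[0,0,0],1],[[0,0,0],[0,0,0],1]]'
python3 go.py .5095 -.237 .152 11
```

```text
clock: 5.8
position: [0.5092, -0.2372, 0.1798]
ee_rot: [-0.0, 0.995, 0.095, -0.0]
contact_force: [-0.3, -0.4, -1.2]
width: 0.0155
gripper_force: 44.2
t 5.8 pos [ 0.5092 -0.2372  0.1798] F [-0.3 -0.4 -1.2] w 0.0155 shift [ 0.3 -0.1 27.8] turn [-0.01  0.01 -0.02]
```

Lined up with no contact force. I'll lower it gently past the proud height (0.175).

```bash
python3 -m handwheel '[[[0,0,3],[0,0,0],1],[[0,0,3],[0,0,0],1],[[0,0,2],[0,0,0],1],[[0,0,2],[0,0,0],1],[[0,0,0],[0,0,0],1]]'
```

```text
clock: 6.42
position: [0.51, -0.2374, 0.1748]
ee_rot: [0.001, 0.995, 0.095, 0.002]
contact_force: [-4.4, 3.2, 20.0]
width: 0.0154
gripper_force: 47.3
```

It stops hard at 0.175, exactly 23 mm proud, so this is the plugged stem. It goes into the basket.

```bash
python3 -m handwheel '[[[0,0,-15],[0,0,0],1],[[0,0,-25],[0,0,0],1],[[0,0,-25],[0,0,0],1],[[7.7,-44.3,0],[0,0,0],1],[[7.7,-44.3,0],[0,0,0],1],[[7.7,-44.3,0],[0,0,0],1],[[7.7,-44.3,0],[0,0,0],1],[[7.7,-44.3,0],[0,0,0],1],[[7.7,-44.3,0],[0,0,0],1],[[7.7,-44.3,0],[0,0,0],1],[[7.7,-44.3,0],[0,0,0],1],[[7.7,-44.3,0],[0,0,0],1],[[7.7,-44.3,0],[0,0,0],1],[[7.7,-44.3,0],[0,0,0],1],[[0,0,0],[0,0,0],1],[[0,0,0],[0,0,0],1]]'
python3 go.py .4985 .2575 .08 11
python3 - <<'E'
from h import *
a=vision.get_image("side");b=vision.get_image("top")
cv2.imwrite("pics/g3.png",np.hstack([cv2.resize(a[120:250,180:300],None,fx=3.3,fy=3.3),cv2.resize(b[170:300,130:250],None,fx=3.3,fy=3.3)]))
E
```

```text
clock: 8.43
position: [0.5005, 0.2569, 0.2351]
ee_rot: [0.001, 0.995, 0.095, -0.0]
contact_force: [0.5, 0.1, 0.1]
width: 0.0151
gripper_force: 44.5
t 8.43 pos [0.5005 0.2569 0.2351] F [0.5 0.1 0.1] w 0.0151 shift [ -1.8  -1.2 155.1] turn [ 0.01  0.   -0.01]
```

View pics/g3.png

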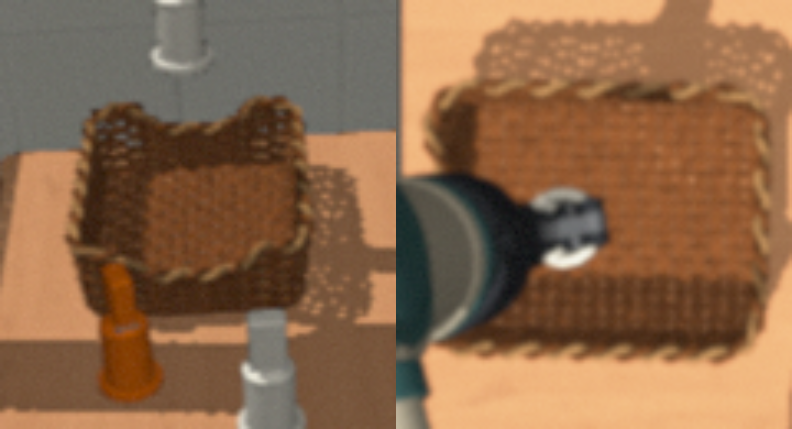

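The stem hangs over the basket interior (top crop, stem at (565,228), basket spanning 437–765). I'll lower and release it.

```bash
python3 -m handwheel '[[[0,0,25],[0,0,0],1],[[0,0,40],[0,0,0],1],[[0,0,40],[0,0,0],1],[[0,0,30],[0,0,0],1],[[0,0,14],[0,0,0],1],[[0,0,5],[0,0,0],1],[[0,0,3],[0,0,0],1],[[0,0,0],[0,0,0],1]]'
```

```text
clock: 9.52
position: [0.5012, 0.2574, 0.0791]
ee_rot: [-0.0, 0.995, 0.095, 0.001]
contact_force: [-0.2, 1.0, -0.5]
width: 0.0151
gripper_force: 44.4
```

```bash
python3 -m handwheel '[[[0,0,2],[0,0,0],1],[[0,0,1.5],[0,0,0],1],[[0,0,0],[0,0,0],1],[[0,0,0],[0,0,0],0.2],[[0,0,0],[0,0,0],0],[[0,0,0],[0,0,0],0],[[0,0,-15],[0,0,0],0],[[0,0,-30],[0,0,0],0],[[0,0,-40],[0,0,0],0],[[0,0,-30],[0,0,0],0],[[0,0,0],[0,0,0],0]]'
python3 go.py .5466 .0215 .19 0
```

```text
clock: 10.9
position: [0.5025, 0.2579, 0.1934]
ee_rot: [-0.001, 0.995, 0.095, 0.004]
contact_force: [-0.3, 0.1, 0.1]
width: 0.0429
gripper_force: 0.0
t 10.9 pos [0.5025 0.2579 0.1934] F [-0.3  0.1  0.1] w 0.0429 shift [ -1.4 240.5   3.1] turn [-0.02 -0.07  1.82]
```

```bash
python3 -m handwheel '[[[0,40,0],[0,0,0],0],[[0,40,0],[0,0,0],0],[[0,40,0],[0,0,0],0],[[0,40,0],[0,0,0],0],[[0,40,0],[0,0,0],0],[[-1.4,40.5,3],[0,0,0.9],0],[[0,0,0],[0,-0.07,0.9],0],[[0,0,20],[0,0,0],0],[[0,0,0],[0,0,0],0]]'
python3 go.py .5466 .0215 .068 0
python3 - <<'E'
from h import *
a=vision.get_image("side");b=vision.get_image("top")
cv2.imwrite("pics/g4.png",np.hstack([cv2.resize(a[120:270,180:300],None,fx=3.3,fy=3.3),cv2.resize(b[150:300,240:360],None,fx=3.3,fy=3.3)]))
E
```

```text
clock: 12.02
position: [0.5426, 0.0207, 0.1648]
ee_rot: [-0.0, 1.0, 0.001, -0.006]
contact_force: [-1.4, -0.6, 0.7]
width: 0.0423
gripper_force: 0.0
t 12.03 pos [0.5426 0.0207 0.1648] F [-1.4 -0.6  0.7] w 0.0423 shift [ 5.2 -0.8 96.7] turn [-0.    0.12  0.01]
```

View pics/g4.png

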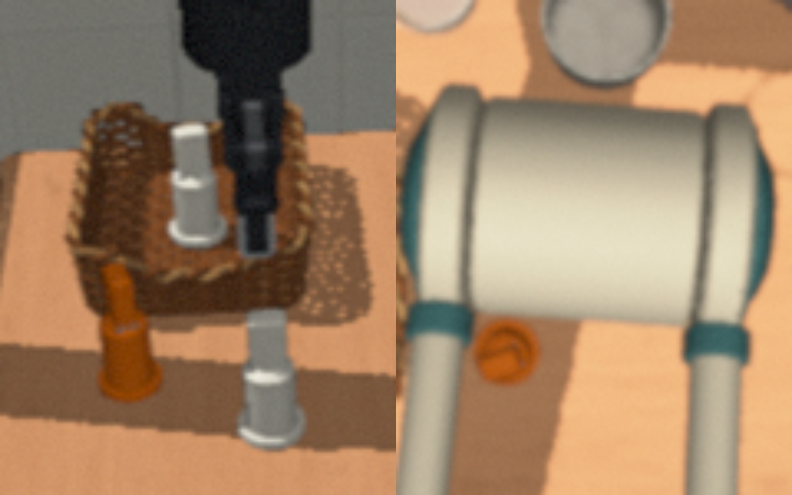

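The plugged stem stands in the basket (side crop, (195,190)), and the gripper is above the far stem at (268,375).

```bash
python3 -m handwheel '[[[5,-0.8,0],[0,0.12,0],0],[[0,0,20],[0,0,0],0],[[0,0,30],[0,0,0],0],[[0,0,27],[0,0,0],0],[[0,0,15],[0,0,0],0],[[0,0,5],[0,0,0],0],[[0,0,0],[0,0,0],0],[[0,0,0],[0,0,0],1],[[0,0,0],[0,0,0],1],[[0,0,0],[0,0,0],1],[[0,0,0],[0,0,0],1],[[0,0,0],[0,0,0],1]]' 45
python3 go.py .5095 -.237 .22 11
```

```text
clock: 13.62
position: [0.5506, 0.0214, 0.0705]
ee_rot: [0.0, 1.0, 0.001, 0.003]
contact_force: [0.2, -0.4, 5.6]
width: 0.0153
gripper_force: 48.5
t 13.62 pos [0.5506 0.0214 0.0705] F [ 0.2 -0.4  5.6] w 0.0153 shift [ -40.5  258.5 -149.6] turn [ 0.01 -0.06 -1.82]
```

```bash
python3 -m handwheel '[[[0,0,-15],[0,0,0],1],[[0,0,-35],[0,-0.06,0],1],[[0,0,-45],[0,0,0],1],[[-2,20,-40],[0,0,0],1],[[-7,40,-15],[0,0,0],1],[[-7,45,0],[0,0,0],1],[[-7,45,0],[0,0,0],1],[[-7,45,0],[0,0,0],1],[[-7,44,0],[0,0,0],1],[[0,19.5,0],[0,0,-0.9],1],[[0,0,0],[0,0,-0.9],1],[[0,0,0],[0,0,0],1],[[0,0,0],[0,0,0],1]]'
python3 go.py .5095 -.237 .22 11
python3 - <<'E'
from h import *
a=vision.get_image("side");b=vision.get_image("top")
cv2.imwrite("pics/g5.png",np.hstack([cv2.resize(a[240:370,200:300],(400,520),interpolation=cv2.INTER_CUBIC),cv2.resize(b[160:290,350:450],(400,520),interpolation=cv2.INTER_CUBIC)]))
E
```

```text
clock: 15.25
position: [0.5131, -0.2366, 0.22]
ee_rot: [0.0, 0.996, 0.094, -0.001]
contact_force: [0.4, -0.0, -0.7]
width: 0.0152
gripper_force: 47.5
t 15.25 pos [ 0.5131 -0.2366  0.22  ] F [ 0.4 -0.  -0.7] w 0.0152 shift [-3.6 -0.3 -0. ] turn [-0.    0.01 -0.03]
```

View pics/g5.png

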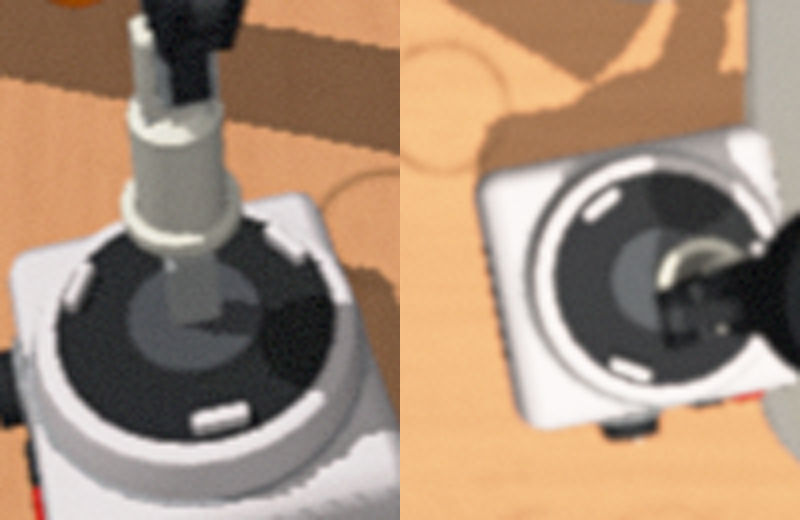

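The foot hangs at (181,200) in the side crop, the same place as the first stem after its correction, so it is lined up. Lowering.

```bash
python3 -m handwheel '[[[0,0,8],[0,0,0],1],[[0,0,10],[0,0,0],1],[[0,0,8],[0,0,0],1],[[0,0,8],[0,0,0],1],[[0,0,5],[0,0,0],1],[[0,0,4],[0,0,0],1],[[0,0,4],[0,0,0],1],[[0,0,0],[0,0,0],1]]'
```

```text
clock: 16.35
position: [0.5129, -0.2364, 0.1723]
ee_rot: [-0.0, 0.995, 0.095, -0.001]
contact_force: [-0.3, 3.0, -3.4]
width: 0.0153
gripper_force: 47.4
```

Already below the proud height with no resistance. I'll continue to the hub.

```bash
python3 -m handwheel '[[[0,0,5],[0,0,0],1],[[0,0,5],[0,0,0],1],[[0,0,4],[0,0,0],1],[[0,0,3],[0,0,0],1],[[0,0,2],[0,0,0],1],[[0,0,2],[0,0,0],1],[[0,0,1],[0,0,0],1],[[0,0,0],[0,0,0],1]]'
```

```text
clock: 17.35
position: [0.5131, -0.2367, 0.1535]
ee_rot: [0.0, 0.995, 0.095, -0.0]
contact_force: [-4.5, 6.6, 14.8]
width: 0.0153
gripper_force: 50.0
```

Seated at 0.1535, the expected home height. Releasing and withdrawing.

```bash
python3 -m handwheel '[[[0,0,-1.5],[0,0,0],1],[[0,0,0],[0,0,0],0.3],[[0,0,0],[0,0,0],0],[[0,0,0],[0,0,0],0],[[0,0,0],[0,0,0],0],[[0,0,-10],[0,0,0],0],[[0,0,-30],[0,0,0],0],[[0,0,-40],[0,0,0],0],[[0,-40,-20],[0,0,0],0],[[0,-40,0],[0,0,0],0],[[0,-40,0],[0,0,0],0],[[0,-40,0],[0,0,0],0],[[0,0,0],[0,0,0],0],[[0,0,0],[0,0,0],0]]'
python3 - <<'E'
from h import *
a=vision.get_image("side");cv2.imwrite("pics/g6.png",cv2.resize(a[140:400,150:400],None,fx=2.3,fy=2.3))
q=[.5095,-.2365,.083,.19]; print(proj("side",place(q,np.array([[0,0,.1],[0,0,0.004]])))+[.9,2.2])
E
```

```text
clock: 19.1
position: [0.4835, -0.0802, 0.253]
ee_rot: [0.001, 0.995, 0.095, 0.0]
contact_force: [0.6, -0.8, -0.4]
width: 0.0427
gripper_force: 0.0
[[244.80964609 278.28548698]
 [248.44884276 317.74545197]]
```

View pics/g6.png

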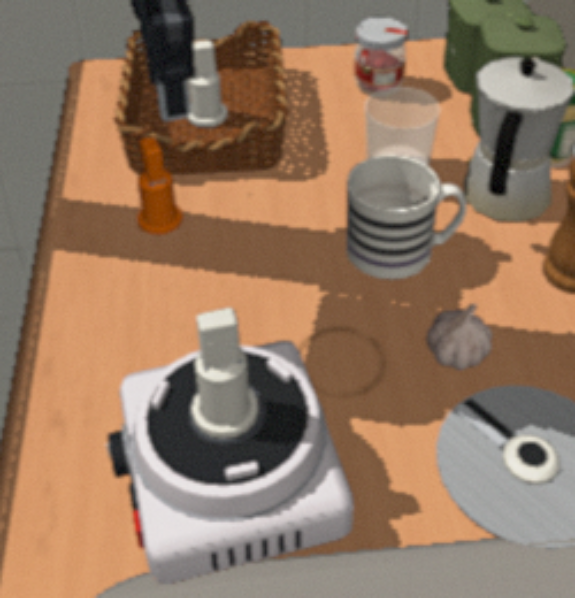

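The stem on the spindle has its top at (217,318) in the crop, which is (244,278) in the image, exactly the predicted home position. The other stem stands in the basket at (205,85), and nothing else has been disturbed.

```bash
python3 -c "
from rig import manip;print(manip.sign_off())"
```

```text
the job is handed in; nothing more can be done
None
```

The stem that fits is fully home on the spindle with its foot on the hub; the plugged one, which stopped 23 mm proud, stands in the wicker basket, and the job is handed in at about 19 s.

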